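# Interlock three aluminium channels in a packing cradle

## Task

Pack the aluminium channels compactly in the plywood cradle: lay the loose channel that lies open side up into the cradle's empty bay, flat between the strips and beside the one already there. Then set the channel that lies open side down over those two, so that one of its legs drops into each of them and it rests level and fully home, with all three running along the bays and centred along the cradle's length. Do not knock over the bottle or shift the black loupe.

Things in the scene. Friction and masses are not known exactly. Their poses are not given: they have to be found in the camera images.
- cradle: Fixed plywood cradle on the bench: base board 150 (x) x 164 (y) mm, 6 mm thick, with three strips along x, their tops 12 mm above the bench: a middle one 20 mm wide and one 14 mm wide along each side. Between them two bays 58 mm wide, open at both ends. Origin: centre of the underside, on the bench. x along the bays, y across them, z up.
- bay_empty (a point): Centre of the floor of the empty bay: at y = -39 mm, z = 6 mm in the cradle's frame; axes as the cradle's.
- channel_laid_center (a point): Centre (half-way up) of the channel already lying loose in the other bay (about y = +39 mm in the cradle frame), open side up. Same profile as the other two: plain aluminium U-channel 130 mm long (x), 52 mm wide over the legs (y), 30 mm high, walls 3 mm, so 46 mm between the legs; 0.1 kg. z up.
- channel_up_center (a point): Centre (half-way up, 15 mm above its underside) of the loose channel that lies on the bench open side up: 130 mm long (x), 52 mm wide (y), 30 mm high, walls 3 mm; web below, two legs upward. z up. Can be gripped across its width, on the outside of both legs. Lying in a bay its centre is 21 mm above the bench.
- channel_down_center (a point): Centre (half-way up) of the loose channel on the bench with its open side down: same profile, web on top, legs downward; z up. Can be gripped across its width, outside both legs. Nested, its legs stand on the 3 mm webs of the laid channels, its 46 mm opening straddles their two nearest legs and the gap (32 mm in all), centred over the middle strip; its centre is then 24 mm above the bench.
- bottle: Bystander: small flux bottle with a needle top, 42 mm diameter, 103 mm tall, standing behind and to the right of the cradle. Origin: centre of its underside.
- cup: Bystander: black cup-shaped loupe, 39 mm diameter, 30 mm high, on the bench behind and to the left of the cradle. Origin: centre of the underside.

How it is judged:
By the outcome, as a careful person would: the job done as asked, in the order asked, and still so for the second after the job is handed in, with the robot touching nothing.
It also fails if it takes over 59 s, if anything falls off the work surface, if the arm or the gripper's body presses on something with over 40 N, if the wrist force passes 120 N, or if a joint passes its speed limit or range.

## Robot

A 6-joint arm with a two-finger parallel gripper is mounted at the origin on a cart in front of the work surface, level with it; the furniture and walls round the work are solid. World frame = base frame: x ahead of the robot, y to its left, z up, the work surface at z = 0. Lengths are in mm, angles in rad, forces in N, time in s.
With the tool pointing down it reaches from about 300 to 775 mm from the base axis. Payload 14.6 kg.
Tool frame: the origin (TCP) lies midway between the tips of the shut fingers; the grasp point (between the pads) lies 19 mm behind it (manip.hold_point_z is the distance from the TCP to the grasp point, in mm); z points along the fingers, y is the direction in which the jaws open and shut (so a half turn about z gives the same grasp; the last joint's range is limited). The gripper opens to 94 mm and grips with 3 to 60 N. Pads are 16 mm wide; open, the fingers measure 119 mm over their backs; the gripper's body (75 mm by 177 mm) begins 78 mm behind the grasp point.
Start: joints at [1.145, 0.3, 1.521, -0, 1.321, -0.067], TCP at [193.13, 514.966, 205.446] pointing down, gripper open.
Joint ranges: [-3.03, 3.03], [-0.79, 2.21], [0.23, 2.52], [-1.04, 4.18], [0, 3.07], [-2.55, 2.55]. Speed limits (rad/s): [2.22, 2.22, 2.57, 3.14, 3.14, 3.14].

## Interface

Orientations are given as [roll, pitch, yaw] about the fixed x, y, z axes, in that order (R = Rz(yaw) Ry(pitch) Rx(roll)).
In Python, from cell import manip gives the robot as it stands.
- The arm moves only by the shell command python3 -m crank 'ROWS' [OPENING] [FORCE]. ROWS is JSON, a list of rows, each an object with "offset": the shift along the world's x, y, z in m, a list of three; "spin": the turn about the world's z in degrees. In form: [{"offset": [dx, dy, dz], "spin": spin}, ...]. A call has exactly 8 rows; each row is the pose to reach, as a shift and turn from the pose measured when the call began; what a row does not reach only later rows make up. A row lasts 1/12 s, in which the tool goes at most 41.7 mm and 7.16 degrees, less where a joint would pass 70% of its speed; a pose out of reach is approached as far as the arm can. A call with a gripper value outside its range is refused whole. OPENING is the opening, from 0 (shut) to 1 (fully open), set as the call begins (- or left out, the last holds). The fingers move at their own pace and stop on an object; FORCE is the grip in N (left out, the last holds). Time passes only in rows, so rows that repeat a pose let the fingers close, or fill a call up. It gives the time, the measured TCP pose, the force and the opening at its end, in the units of the state.
- manip.read_state(): the state, without advancing time (a new reading comes with each control period).
- manip.camera(name): name is "scene" or "side" or "wrist"; returns a dict with "pixels" (384x512x3 uint8, red, green, blue), "fx", "fy", "cx", "cy" (pixels), "extrinsics" (4x4, takes a point from world to camera coordinates); the wrist camera has in their place "hand_eye" (4x4, takes a point from camera to tool coordinates, whose origin is the TCP and whose axes are the flange's). Camera axes: x right, y down, z forward; pixel columns grow to the right and rows downward; lengths in mm; the calibration is good to about 2 mm. The wrist camera is an equidistant fisheye: a pixel r from the principal point sees the ray r / f radians off the axis. A picture is of the moment at which its call begins: read the wrist's pose just before it. There is no depth.
- manip.sign_off(): hands the job in, once; it reports no verdict.
Trained networks look in a picture, given as the dict that the camera call returned (one of the last four; its "shot" number tells which), for a name from the list of things; names that differ only in an ending like _2 or _b are one class to them, and where a whole thing is asked for, a point or a joint stands for the part that bears it (a point fixed in the world has none). Each returns a list of dicts, best first, with "conf" (0 to 1); they miss things now and then, are a little off and sometimes report something else, mostly with a low value. They report only what shows in the picture. A call takes as long as a camera call.
- manip.search_frame(picture, name): "location" ([x, y, z] in mm, in world coordinates, good to about 4 mm: the middle of the surface that is visible of it).
- manip.masks_of(picture, name): "mask" (384x512 bool, what is visible of it).
The state is a dict: "clock": time; "joints": joint angles; "qd": joint speeds; "effort": joint torques, N m; "eef_pos": TCP position; "eef_rot": TCP orientation; "wrist_force": force on the tool from outside, world axes, zero at the start; "moment": the same for the moment, N m; "finger_gap": finger opening in mm.
Only numpy, scipy, OpenCV 4.12 (cv2) and the standard library are available. Lean on these libraries where they do the work, as an engineer would, in place of code of your own. Each camera call takes 0.05 s, during which the arm holds its last target. There are 200 camera calls.

## Working session

There is one attempt and no reset: what is moved stays moved. The work goes in short steps, Python scripts to look and compute and a shell command to move; the robot and the scene stay as the last step left them, time stands still between calls to the robot, and variables do not carry over. Pictures are saved under pics/ and viewed, about 8 in all and at most 12, crops included, and the job is handed in when it is done.

```bash
mkdir -p pics
cat > h.py <<'E'
import numpy as np, cv2
from cell import manip
from scipy.spatial.transform import Rotation as R
def save(p,n): cv2.imwrite(f'pics/{n}.png',p['pixels'][:,:,::-1])
def ray(p,u,v):
    E=np.array(p['extrinsics']);d=np.array([(u-p['cx'])/p['fx'],(v-p['cy'])/p['fy'],1])
    return -E[:3,:3].T@E[:3,3],E[:3,:3].T@d
def wray(p,s,u,v):
    H=np.array(p['hand_eye']);x,y=u-p['cx'],v-p['cy'];r=np.hypot(x,y);t=r/p['fx']
    d=np.array([x/r*np.sin(t),y/r*np.sin(t),np.cos(t)])
    Rt=R.from_euler('xyz',s['eef_rot']).as_matrix()
    return Rt@H[:3,3]+np.array(s['eef_pos']),Rt@H[:3,:3]@d
def atz(or_,z):
    o,d=or_;return (o+d*(z-o[2])/d[2])
E
python3 - <<'E'
from h import *
s=manip.read_state();print(s['eef_pos'],s['eef_rot'],s['finger_gap'],manip.hold_point_z)
ims=[]
for c in ['scene','side','wrist']:
    p=manip.camera(c);ims.append(p['pixels'])
    print(c,{k:np.round(v,3).tolist() for k,v in p.items() if k not in('pixels',)} if c=='wrist' else np.round(ray(p,256,192),2).tolist())
    for n in ['cradle','channel_laid_center','channel_up_center','channel_down_center','bottle','cup']:
        print(n,[(np.round(d['location']).tolist(),round(d['conf'],2)) for d in manip.search_frame(p,n)[:3]])
    save(p,c+'0')
E
ls pics
```

```text
[193.01940797 514.74844241 204.87070744] [-3.14043897e+00 -8.58123504e-05  2.78279950e+00] 93.75682839144532 18.8
scene [[64.23, -355.29, 840.96], [0.48, 0.4, -0.78]]
cradle [([539.0, 5.0, 5.0], 0.6)]
channel_laid_center [([529.0, 75.0, 9.0], 0.92)]
channel_up_center [([451.0, -237.0, 4.0], 0.58)]
channel_down_center [([466.0, 275.0, 35.0], 0.83)]
bottle [([696.0, -185.0, 45.0], 0.78)]
cup [([632.0, 197.0, 18.0], 0.43)]
side [[237.59, -610.87, 703.28], [0.33, 0.64, -0.7]]
cradle [([540.0, 2.0, 3.0], 0.8), ([695.0, -194.0, 48.0], 0.68)]
channel_laid_center [([527.0, 82.0, 11.0], 0.61)]
channel_up_center [([450.0, -231.0, 1.0], 0.67)]
channel_down_center [([464.0, 264.0, 29.0], 0.65)]
bottle [([695.0, -189.0, 48.0], 0.66), ([628.0, 192.0, 15.0], 0.17)]
cup [([629.0, 192.0, 18.0], 0.51)]
wrist {'fx': 297.319, 'fy': 297.319, 'cx': 254.109, 'cy': 191.158, 'hand_eye': [[-0.001, -0.963, -0.269, 80.263], [1.0, -0.002, 0.0, -0.539], [-0.001, -0.269, 0.963, -178.704], [0.0, 0.0, 0.0, 1.0]], 'shot': 3}
cradle []
channel_laid_center []
channel_up_center []
channel_down_center [([430.0, 298.0, 28.0], 0.94)]
bottle []
cup []
scene0.png
side0.png
wrist0.png
```

View pics/scene0.png

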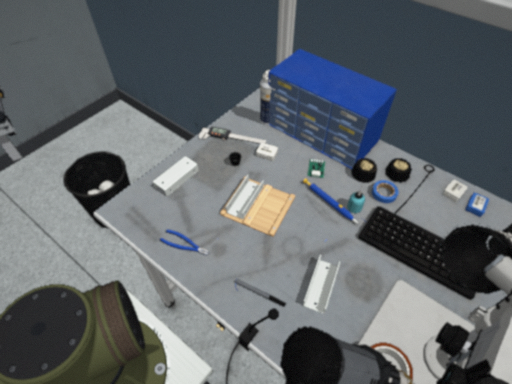

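View pics/wrist0.png

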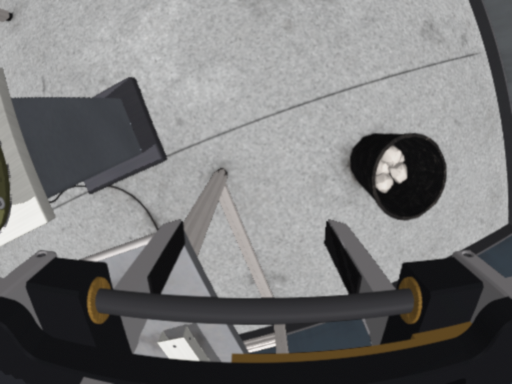

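The scene view shows the cradle at about (258,205) with its left bay filled. The open-up channel is at (320,283), the open-down one at (175,175), the bottle at (357,200) and the loupe at (235,158). Next I get rough yaws from the masks.

Run:
```python
from h import *
for c in ['scene','side']:
    p=manip.camera(c)
    for n,z in [('cradle',10),('channel_laid_center',30),('channel_up_center',20),('channel_down_center',28)]:
        m=manip.masks_of(p,n)
        if not m: print(n,None);continue
        m=m[0]['mask'];v,u=np.nonzero(m)
        P=np.array([atz(ray(p,a,b),z)[:2] for a,b in zip(u,v)],np.float32)
        print(c,n,len(u),u.mean(),v.mean(),P.mean(0),cv2.minAreaRect(P))
    save(p,c+'1')
p=cv2.imread('pics/scene1.png')[140:330,130:370];cv2.imwrite('pics/crop1.png',cv2.resize(p,None,fx=3.1,fy=3.1,interpolation=cv2.INTER_CUBIC))
```

```text
scene cradle 1672 265.25777511961724 210.0693779904306 [539.7961     4.624137] ((540.0860595703125, 32.352752685546875), (154.07510375976562, 166.65643310546875), 13.656396865844727)
scene channel_laid_center 781 243.62868117797694 197.7157490396927 [523.4329   69.10524] ((530.5836791992188, 70.91990661621094), (141.4824676513672, 61.67304611206055), 12.608400344848633)
scene channel_up_center 1116 320.4596774193548 286.255376344086 [ 441.39838 -240.4476 ] ((443.8910827636719, -239.34066772460938), (129.8297119140625, 52.549720764160156), 16.58078956604004)
scene channel_down_center 831 176.26233453670278 175.07099879663056 [464.06946 278.69574] ((464.322509765625, 278.1040954589844), (76.96322631835938, 136.35586547851562), 89.31295013427734)
side cradle 2555 250.47436399217221 204.5146771037182 [540.92487    -2.8441203] ((542.369140625, 27.177513122558594), (155.7178192138672, 172.6795196533203), 11.849929809570312)
channel_laid_center None
side channel_up_center 2427 263.71652245570664 308.21837659662134 [ 444.53317 -243.46805] ((450.467041015625, -241.13381958007812), (137.8188934326172, 64.59336853027344), 16.28477668762207)
side channel_down_center 1211 171.5441783649876 138.72667217175888 [463.63248 268.7806 ] ((465.7117919921875, 269.3319091796875), (90.8329849243164, 136.77481079101562), 89.41898345947266)
```

View pics/crop1.png

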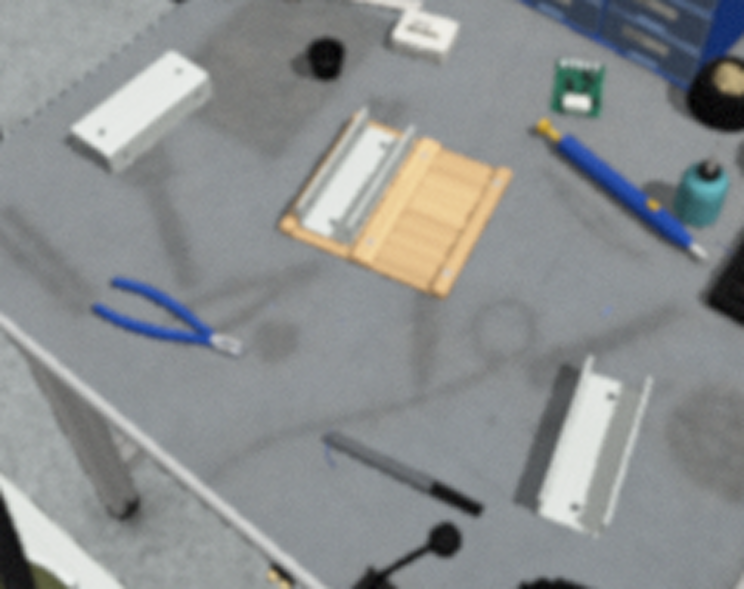

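Estimates: cradle at about (540,32) with yaw 12.5°, up channel at (446,-238) with yaw 16.5°, down channel at (465,273) with yaw about -0.7°. I'll pass over the cradle, look, then go on to the up channel.

```bash
python3 -m crank '[{"offset":[0.02,-0.035,0],"spin":-7},{"offset":[0.04,-0.07,0],"spin":-14},{"offset":[0.06,-0.105,0],"spin":-21},{"offset":[0.08,-0.14,0.01],"spin":-28},{"offset":[0.1,-0.175,0.02],"spin":-35},{"offset":[0.12,-0.21,0.03],"spin":-42},{"offset":[0.14,-0.245,0.04],"spin":-49},{"offset":[0.16,-0.27,0.04],"spin":-57}]' 1
python3 -m crank '[{"offset":[0.02,-0.03,0],"spin":-7},{"offset":[0.04,-0.06,0],"spin":-14},{"offset":[0.06,-0.09,0],"spin":-21},{"offset":[0.08,-0.12,0],"spin":-28},{"offset":[0.1,-0.15,0],"spin":-35},{"offset":[0.12,-0.18,0],"spin":-42},{"offset":[0.13,-0.21,0],"spin":-49},{"offset":[0.13,-0.21,0],"spin":-57}]' 1
cat >> h.py <<'E'
def look(names,tag):
    s=manip.read_state();p=manip.camera('wrist');save(p,tag)
    print(np.round(s['eef_pos'],1),np.round(np.degrees(s['eef_rot']),2),'F',np.round(s['wrist_force'],1),'t',round(s['clock'],2),'gap',round(s['finger_gap'],1))
    for n,z in names:
        m=manip.masks_of(p,n);q=manip.search_frame(p,n)
        print(n,[(np.round(d['location'],1).tolist(),round(d['conf'],2)) for d in q[:2]])
        if m:
            v,u=np.nonzero(m[0]['mask'])
            P=np.array([atz(wray(p,s,a,b),z)[:2] for a,b in zip(u,v)],np.float32)
            print('   rect@z',z,cv2.minAreaRect(P),'conf',m[0]['conf'],'u',u.min(),u.max(),'v',v.min(),v.max())
    return s,p
def topdown(s,p,c,yaw,z,half,scale,tag):
    """rectified view of the plane z: image right = local x, up = local y, centred on c"""
    n=int(2*half*scale);j,i=np.meshgrid(np.arange(n),np.arange(n))
    lx=j/scale-half;ly=half-i/scale;a=np.radians(yaw)
    W=np.stack([c[0]+lx*np.cos(a)-ly*np.sin(a),c[1]+lx*np.sin(a)+ly*np.cos(a),np.full_like(lx,z)],-1)
    Rt=R.from_euler('xyz',s['eef_rot']).as_matrix();T=np.eye(4);T[:3,:3]=Rt;T[:3,3]=s['eef_pos']
    C=np.linalg.inv(T@np.array(p['hand_eye']));Q=W@C[:3,:3].T+C[:3,3]
    r=np.hypot(Q[...,0],Q[...,1]);t=np.arctan2(r,Q[...,2])*p['fx']
    u=p['cx']+Q[...,0]/r*t;v=p['cy']+Q[...,1]/r*t
    im=cv2.remap(p['pixels'],u.astype(np.float32),v.astype(np.float32),cv2.INTER_CUBIC)
    cv2.imwrite(f'pics/{tag}.png',im[:,:,::-1])
E
python3 - <<'E'
from h import *
s,p=look([('cradle',12),('channel_laid_center',36),('channel_up_center',30),('channel_down_center',30)],'w1')
topdown(s,p,(540,32),12.5,12,120,2.5,'w1td')
E
```

```text
clock: 2.22
eef_pos: [354.1, 242.8, 247.5]
eef_rot: [3.138, -0.001, 1.796]
wrist_force: [1.2, 0.8, 1.0]
finger_gap: 93.9
clock: 2.88
eef_pos: [485.4, 28.8, 247.1]
eef_rot: [3.138, 0.0, 0.806]
wrist_force: [0.4, 0.4, 0.1]
finger_gap: 93.5
[485.4  28.8 247.1] [1.7981e+02 1.0000e-02 4.6200e+01] F [0.4 0.4 0.1] t 2.88 gap 93.5
cradle [([547.3, 10.5, 6.4], 0.62)]
   rect@z 12 ((541.8679809570312, 34.1270751953125), (149.745849609375, 164.9171600341797), 12.433459281921387) conf 0.97 u 205 355 v 60 206
channel_laid_center []
   rect@z 36 ((533.5917358398438, 73.54176330566406), (126.89205932617188, 55.07783126831055), 12.30246353149414) conf 0.64 u 216 300 v 69 169
channel_up_center [([439.0, -219.8, 11.7], 0.79), ([700.9, -173.0, 48.7], 0.46)]
   rect@z 30 ((430.4331359863281, -233.7147216796875), (104.03973388671875, 38.36269760131836), 70.8747329711914) conf 0.5 u 324 347 v 276 325
channel_down_center [([471.1, 275.7, 30.3], 0.61)]
   rect@z 30 ((466.5240478515625, 281.58447265625), (65.9774169921875, 131.33326721191406), 89.7549819946289) conf 0.95 u 81 165 v 7 95
```

View pics/w1td.png

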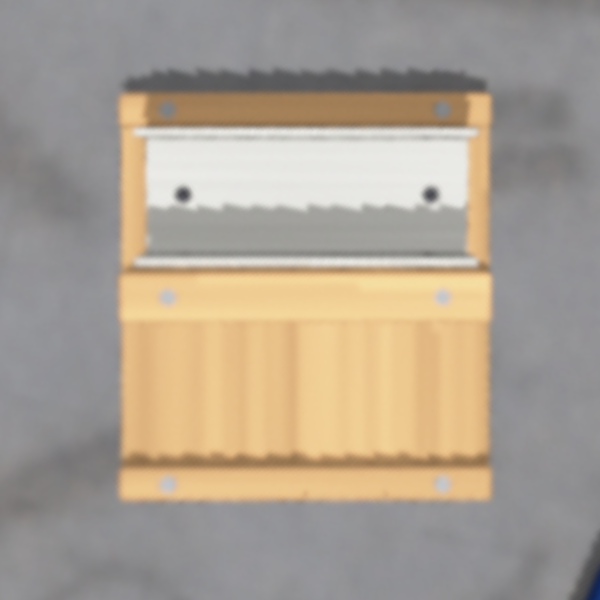

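Cradle found at (541.9,33.7) with yaw 12.5°; the rectified edges are square and the size matches. The laid channel is at cradle x ≈ +1, y ≈ +40.7, which is fine. Next I go above the up channel.

```bash
python3 -m crank '[{"offset":[-0.006,-0.038,-0.007],"spin":-5},{"offset":[-0.012,-0.076,-0.014],"spin":-10},{"offset":[-0.018,-0.114,-0.021],"spin":-15},{"offset":[-0.024,-0.152,-0.028],"spin":-20},{"offset":[-0.03,-0.19,-0.035],"spin":-25},{"offset":[-0.036,-0.228,-0.042],"spin":-29.7},{"offset":[-0.039,-0.267,-0.05],"spin":-29.7},{"offset":[-0.039,-0.267,-0.05],"spin":-29.7}]' 1
python3 - <<'E'
from h import *
s,p=look([('channel_up_center',30)],'w2')
topdown(s,p,(446,-238),16.5,30,100,3,'w2td')
E
```

```text
clock: 4.0
eef_pos: [443.7, -238.0, 196.2]
eef_rot: [3.139, 0.001, 0.297]
wrist_force: [0.1, -0.1, -0.5]
finger_gap: 93.6
[ 443.7 -238.   196.2] [1.7984e+02 4.0000e-02 1.7030e+01] F [ 0.1 -0.1 -0.5] t 4.0 gap 93.6
channel_up_center [([452.0, -239.8, 5.9], 0.74)]
   rect@z 30 ((451.91217041015625, -237.76315307617188), (128.18531799316406, 51.93769073486328), 16.56105613708496) conf 0.97 u 235 279 v 114 219
```

View pics/w2td.png

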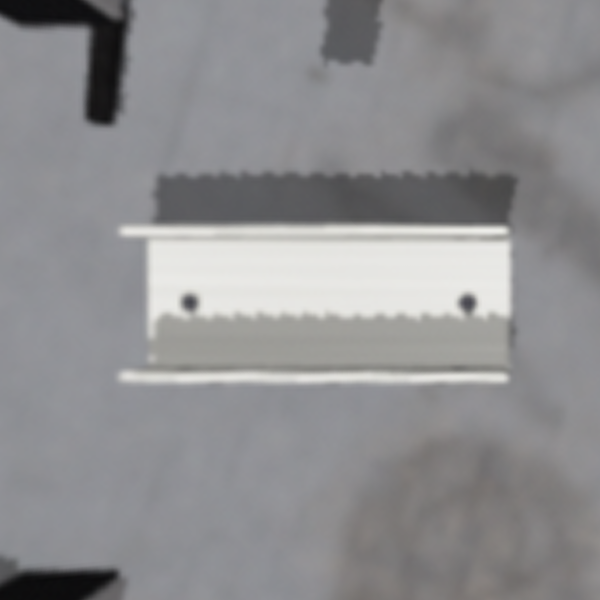

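The rectified view shows a 130 mm channel centred at (451,-238) with yaw 16.5°. Descend and grip.

```bash
python3 -m crank '[{"offset":[0.007,0,-0.03],"spin":-0.5},{"offset":[0.007,0,-0.065],"spin":-0.5},{"offset":[0.007,0,-0.1],"spin":-0.5},{"offset":[0.007,0,-0.135],"spin":-0.5},{"offset":[0.007,0,-0.16],"spin":-0.5},{"offset":[0.007,0,-0.177],"spin":-0.5},{"offset":[0.007,0,-0.187],"spin":-0.5},{"offset":[0.007,0,-0.187],"spin":-0.5}]' 1
python3 -m crank '[{"offset":[0,0,0],"spin":0},{"offset":[0,0,0],"spin":0},{"offset":[0,0,0],"spin":0},{"offset":[0,0,0],"spin":0},{"offset":[0,0,0],"spin":0},{"offset":[0,0,0],"spin":0},{"offset":[0,0,0],"spin":0},{"offset":[0,0,0],"spin":0}]' 0.3 20
```

```text
clock: 4.82
eef_pos: [451.8, -231.7, 9.5]
eef_rot: [3.14, 0.001, 0.294]
wrist_force: [1.1, 1.1, -0.5]
finger_gap: 93.9
clock: 5.48
eef_pos: [452.0, -231.9, 9.8]
eef_rot: [3.14, 0.0, 0.294]
wrist_force: [-0.6, -0.2, 3.9]
finger_gap: 51.9
```

Gripped, with the gap at 52. The descent drifted 6 mm in y, so I'll correct from measurements. Lift and go above the bay.

```bash
python3 -m crank '[{"offset":[0,0,0.03],"spin":0},{"offset":[0,0,0.065],"spin":0},{"offset":[0.012,0.028,0.085],"spin":-1},{"offset":[0.025,0.058,0.09],"spin":-2},{"offset":[0.04,0.091,0.09],"spin":-3},{"offset":[0.055,0.125,0.09],"spin":-4},{"offset":[0.07,0.158,0.09],"spin":-4.3},{"offset":[0.083,0.188,0.09],"spin":-4.3}]' 0.3 20
python3 -m crank '[{"offset":[0.012,0.028,0],"spin":0},{"offset":[0.018,0.04,0],"spin":0},{"offset":[0.018,0.04,0],"spin":0},{"offset":[0.018,0.04,0],"spin":0},{"offset":[0.018,0.04,0],"spin":0},{"offset":[0.018,0.04,0],"spin":0},{"offset":[0.018,0.04,0],"spin":0},{"offset":[0.018,0.04,0],"spin":0}]' 0.3
python3 - <<'E'
from h import *
s,p=look([('cradle',12),('channel_up_center',113)],'w3')
topdown(s,p,(541.9,33.7),12.5,12,110,2.5,'w3a')
e=s['eef_pos'];topdown(s,p,e[:2],12.5,e[2]+21,90,2.5,'w3b')
a=cv2.imread('pics/w3a.png');b=cv2.imread('pics/w3b.png');b=cv2.copyMakeBorder(b,0,550-450,0,0,cv2.BORDER_CONSTANT)
cv2.imwrite('pics/w3c.png',cv2.resize(np.hstack([a,b]),None,fx=.8,fy=.8))
E
```

```text
clock: 6.15
eef_pos: [535.4, -41.9, 99.8]
eef_rot: [3.14, 0.0, 0.219]
wrist_force: [0.4, -0.4, -1.0]
finger_gap: 51.8
clock: 6.82
eef_pos: [553.2, -2.7, 99.9]
eef_rot: [3.14, 0.0, 0.218]
wrist_force: [0.3, -0.0, -1.3]
finger_gap: 51.7
[553.2  -2.7  99.9] [1.799e+02 2.000e-02 1.248e+01] F [ 0.3 -0.  -1.3] t 6.82 gap 51.7
cradle [([602.2, 45.7, 9.3], 0.92), ([562.9, -4.1, 95.9], 0.69)]
   rect@z 12 ((543.4928588867188, 34.05085754394531), (148.40220642089844, 164.12083435058594), 13.10244369506836) conf 0.89 u 129 303 v 114 264
channel_up_center []
   rect@z 113 ((682.5211181640625, -120.74825286865234), (28.21294403076172, 60.310020446777344), 19.366710662841797) conf 0.7 u 437 499 v 69 110
```

View pics/w3c.png

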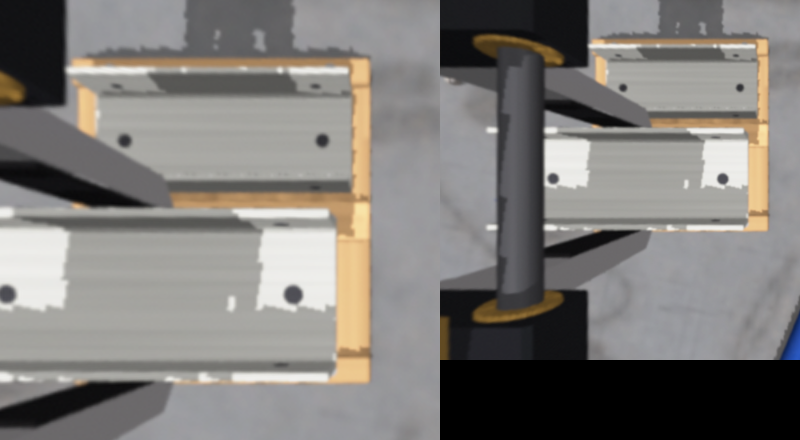

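In the right panel the held channel is centred within about 1 mm of the TCP and square to the cradle; in the left panel the cradle edges sit where expected. Lower part way and check the drift.

```bash
python3 -m crank '[{"offset":[-0.001,-0.001,-0.015],"spin":0},{"offset":[-0.001,-0.001,-0.03],"spin":0},{"offset":[-0.001,-0.001,-0.045],"spin":0},{"offset":[-0.001,-0.001,-0.055],"spin":0},{"offset":[-0.001,-0.001,-0.06],"spin":0},{"offset":[-0.001,-0.001,-0.06],"spin":0},{"offset":[-0.001,-0.001,-0.06],"spin":0},{"offset":[-0.001,-0.001,-0.06],"spin":0}]' 0.3
```

```text
clock: 7.73
eef_pos: [552.8, -3.0, 40.6]
eef_rot: [3.14, -0.001, 0.219]
wrist_force: [0.4, -0.5, -1.0]
finger_gap: 52.1
```

```bash
python3 -m crank '[{"offset":[-0.001,-0.001,-0.006],"spin":0},{"offset":[-0.001,-0.001,-0.012],"spin":0},{"offset":[-0.001,-0.001,-0.017],"spin":0},{"offset":[-0.001,-0.001,-0.021],"spin":0},{"offset":[-0.001,-0.001,-0.024],"spin":0},{"offset":[-0.001,-0.001,-0.025],"spin":0},{"offset":[-0.001,-0.001,-0.025],"spin":0},{"offset":[-0.001,-0.001,-0.025],"spin":0}]' 0.3
```

```text
clock: 8.4
eef_pos: [551.8, -4.0, 15.7]
eef_rot: [3.14, -0.001, 0.219]
wrist_force: [-1.5, 0.0, 3.5]
finger_gap: 51.6
```

```bash
python3 -m crank '[{"offset":[0,0,0],"spin":0},{"offset":[0,0,0],"spin":0},{"offset":[0,0,0],"spin":0},{"offset":[0,0,0],"spin":0},{"offset":[0,0,0.005],"spin":0},{"offset":[0,0,0.025],"spin":0},{"offset":[0,0,0.06],"spin":0},{"offset":[0,0,0.1],"spin":0}]' 0.71
python3 -m crank '[{"offset":[-0.009,0.03,0.03],"spin":-2},{"offset":[-0.019,0.065,0.06],"spin":-4},{"offset":[-0.029,0.1,0.08],"spin":-6},{"offset":[-0.039,0.135,0.08],"spin":-8},{"offset":[-0.049,0.17,0.08],"spin":-10},{"offset":[-0.06,0.21,0.08],"spin":-11},{"offset":[-0.07,0.245,0.08],"spin":-12},{"offset":[-0.081,0.278,0.08],"spin":-13}]' 1
python3 - <<'E'
from h import *
s,p=look([('cradle',12),('channel_laid_center',36),('channel_down_center',30)],'w4')
topdown(s,p,(541.9,33.7),12.5,36,110,2.5,'w4a')
topdown(s,p,(466,273),0,30,110,2.5,'w4b')
a=cv2.imread('pics/w4a.png');b=cv2.imread('pics/w4b.png')
cv2.imwrite('pics/w4c.png',cv2.resize(np.hstack([a,b]),None,fx=.72,fy=.72))
E
```

```text
clock: 9.07
eef_pos: [550.7, -3.9, 115.8]
eef_rot: [3.141, 0.003, 0.219]
wrist_force: [0.2, 0.2, 0.4]
finger_gap: 67.1
clock: 9.73
eef_pos: [468.8, 276.0, 196.3]
eef_rot: [3.141, 0.002, -0.009]
wrist_force: [0.3, 0.2, -0.9]
finger_gap: 94.3
[468.8 276.  196.3] [ 1.7996e+02  1.1000e-01 -4.9000e-01] F [ 0.3  0.2 -0.9] t 9.73 gap 94.3
cradle [([543.7, 92.5, 13.7], 0.95), ([538.2, 67.1, 11.0], 0.67)]
   rect@z 12 ((540.7646484375, 36.95237731933594), (149.24024963378906, 167.92227172851562), 12.244434356689453) conf 0.76 u 367 469 v 64 183
channel_laid_center [([540.7, 65.8, 10.7], 0.62)]
   rect@z 36 ((532.4313354492188, 80.79924774169922), (128.53237915039062, 66.98429107666016), 11.694579124450684) conf 0.74 u 380 435 v 74 178
channel_down_center [([476.5, 284.3, 28.4], 0.8)]
   rect@z 30 ((467.20440673828125, 285.9681396484375), (131.0983428955078, 54.290000915527344), 0.30946478247642517) conf 0.89 u 222 269 v 121 227
```

View pics/w4c.png

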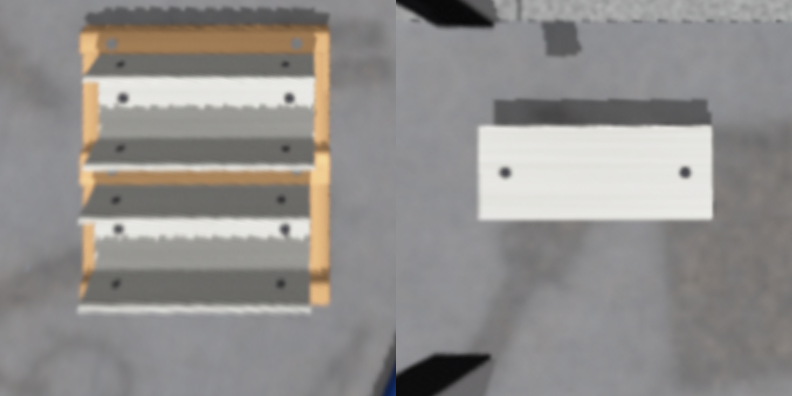

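Left panel: both laid channels are flat in their bays, 79 mm apart and parallel. Right panel: the down channel is centred at (467,287) with yaw about 0.2°. Descend onto it.

```bash
python3 -m crank '[{"offset":[-0.002,0.011,-0.03],"spin":0.7},{"offset":[-0.002,0.011,-0.065],"spin":0.7},{"offset":[-0.002,0.011,-0.1],"spin":0.7},{"offset":[-0.002,0.011,-0.135],"spin":0.7},{"offset":[-0.002,0.011,-0.16],"spin":0.7},{"offset":[-0.002,0.011,-0.178],"spin":0.7},{"offset":[-0.002,0.011,-0.188],"spin":0.7},{"offset":[-0.002,0.011,-0.188],"spin":0.7}]' 1
python3 -m crank '[{"offset":[0,0,0],"spin":0},{"offset":[0,0,0],"spin":0},{"offset":[0,0,0],"spin":0},{"offset":[0,0,0],"spin":0},{"offset":[0,0,0],"spin":0},{"offset":[0,0,0],"spin":0},{"offset":[0,0,0],"spin":0},{"offset":[0,0,0],"spin":0}]' 0.3 20
```

```text
clock: 10.75
eef_pos: [467.8, 282.8, 6.2]
eef_rot: [3.139, 0.005, 0.002]
wrist_force: [-0.0, -0.0, -0.6]
finger_gap: 93.8
clock: 11.42
eef_pos: [467.9, 283.0, 6.6]
eef_rot: [3.14, 0.004, 0.002]
wrist_force: [-2.1, 0.7, 4.1]
finger_gap: 52.1
```

```bash
python3 -m crank '[{"offset":[0,0,0.03],"spin":0},{"offset":[0,0,0.065],"spin":0},{"offset":[0.008,-0.028,0.09],"spin":2},{"offset":[0.018,-0.06,0.1],"spin":4},{"offset":[0.028,-0.094,0.1],"spin":6},{"offset":[0.038,-0.128,0.1],"spin":8},{"offset":[0.048,-0.162,0.1],"spin":10},{"offset":[0.058,-0.196,0.1],"spin":12.4}]' 0.3 20
python3 -m crank '[{"offset":[0.01,-0.03,0],"spin":0},{"offset":[0.017,-0.052,0],"spin":0},{"offset":[0.017,-0.052,0],"spin":0},{"offset":[0.017,-0.052,0],"spin":0},{"offset":[0.017,-0.052,0],"spin":0},{"offset":[0.017,-0.052,0],"spin":0},{"offset":[0.017,-0.052,0],"spin":0},{"offset":[0.017,-0.052,0],"spin":0}]' 0.3
python3 - <<'E'
from h import *
s,p=look([('cradle',12)],'w5')
topdown(s,p,(541.9,33.7),12.5,36,100,2.5,'w5a')
e=s['eef_pos'];topdown(s,p,e[:2],12.5,e[2]+23.4,100,2.5,'w5b')
a=cv2.imread('pics/w5a.png');b=cv2.imread('pics/w5b.png')
cv2.imwrite('pics/w5c.png',cv2.resize(np.hstack([a,b]),None,fx=.8,fy=.8))
E
```

```text
clock: 12.08
eef_pos: [525.9, 85.3, 106.6]
eef_rot: [3.139, 0.005, 0.22]
wrist_force: [0.3, 0.5, -1.5]
finger_gap: 52.0
clock: 12.75
eef_pos: [542.8, 34.1, 106.6]
eef_rot: [3.14, 0.005, 0.221]
wrist_force: [-0.4, -0.5, -1.7]
finger_gap: 51.9
[542.8  34.1 106.6] [179.88   0.27  12.67] F [-0.4 -0.5 -1.7] t 12.75 gap 51.9
cradle [([566.1, 35.9, 129.9], 0.65)]
   rect@z 12 ((545.63916015625, 34.42512512207031), (144.77914428710938, 164.72715759277344), 12.599103927612305) conf 0.58 u 168 341 v 112 254
```

View pics/w5c.png

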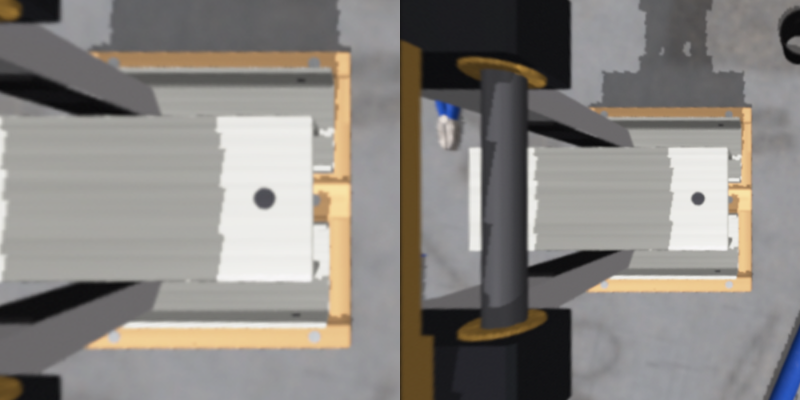

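The held channel is centred on the TCP to within 0.8 mm. The laid channels' far legs sit at ±63.5, with ends at +1.5 and -1 mm, so everything lines up. Lower in two steps.

```bash
python3 -m crank '[{"offset":[0,0,-0.015],"spin":0},{"offset":[0,0,-0.03],"spin":0},{"offset":[0,0,-0.045],"spin":0},{"offset":[0,0,-0.055],"spin":0},{"offset":[0,0,-0.058],"spin":0},{"offset":[0,0,-0.058],"spin":0},{"offset":[0,0,-0.058],"spin":0},{"offset":[0,0,-0.058],"spin":0}]' 0.3
```

```text
clock: 13.57
eef_pos: [543.4, 33.7, 49.5]
eef_rot: [3.139, 0.003, 0.221]
wrist_force: [-0.8, -1.0, -0.9]
finger_gap: 51.9
```

```bash
python3 -m crank '[{"offset":[-0.001,0,-0.008],"spin":0},{"offset":[-0.001,0,-0.016],"spin":0},{"offset":[-0.001,0,-0.022],"spin":0},{"offset":[-0.001,0,-0.028],"spin":0},{"offset":[-0.001,0,-0.031],"spin":0},{"offset":[-0.001,0,-0.033],"spin":0},{"offset":[-0.001,0,-0.034],"spin":0},{"offset":[-0.001,0,-0.034],"spin":0}]' 0.3
```

```text
clock: 14.23
eef_pos: [542.5, 33.7, 15.7]
eef_rot: [3.139, 0.003, 0.221]
wrist_force: [-0.2, -0.6, -0.8]
finger_gap: 51.8
```

```bash
python3 -m crank '[{"offset":[0,0,-0.0005],"spin":0},{"offset":[0,0,-0.001],"spin":0},{"offset":[0,0,-0.001],"spin":0},{"offset":[0,0,-0.001],"spin":0},{"offset":[0,0,-0.001],"spin":0},{"offset":[0,0,-0.001],"spin":0},{"offset":[0,0,-0.001],"spin":0},{"offset":[0,0,-0.001],"spin":0}]' 0.3
```

```text
clock: 14.9
eef_pos: [542.6, 33.7, 15.6]
eef_rot: [3.139, 0.003, 0.221]
wrist_force: [-5.3, -1.6, 11.4]
finger_gap: 51.9
```

Firm contact at the expected height (TCP 15.6 mm, so it is fully home). Release with a limited opening, then rise and check.

```bash
python3 -m crank '[{"offset":[0,0,0],"spin":0},{"offset":[0,0,0],"spin":0},{"offset":[0,0,0],"spin":0},{"offset":[0,0,0],"spin":0},{"offset":[0,0,0.005],"spin":0},{"offset":[0,0,0.025],"spin":0},{"offset":[0,0,0.06],"spin":0},{"offset":[0,0,0.1],"spin":0}]' 0.71
python3 -m crank '[{"offset":[0,0,0.04],"spin":0},{"offset":[-0.01,0,0.08],"spin":0},{"offset":[-0.02,0,0.11],"spin":0},{"offset":[-0.03,0,0.13],"spin":0},{"offset":[-0.03,0,0.13],"spin":0},{"offset":[-0.03,0,0.13],"spin":0},{"offset":[-0.03,0,0.13],"spin":0},{"offset":[-0.03,0,0.13],"spin":0}]' 0.71
python3 - <<'E'
from h import *
s,p=look([('cradle',12)],'w6')
topdown(s,p,(541.9,33.7),12.5,39,100,3.9,'w6a')
topdown(s,p,(541.9,33.7),12.5,36,100,3.9,'w6b')
q=manip.camera('side');save(q,'s6')
a=cv2.imread('pics/w6a.png')[:,:];c=cv2.imread('pics/s6.png')[130:280,180:330]
a=cv2.resize(a,(400,400));c=cv2.resize(c,(400,400),interpolation=cv2.INTER_CUBIC)
cv2.imwrite('pics/w6c.png',np.hstack([a,c]))
for n in ['bottle','cup']: print(n,[(np.round(d['location']).tolist(),round(d['conf'],2)) for d in manip.search_frame(q,n)[:2]])
E
```

```text
clock: 15.57
eef_pos: [541.5, 33.6, 115.6]
eef_rot: [3.14, 0.006, 0.221]
wrist_force: [0.8, 0.6, -0.1]
finger_gap: 67.0
clock: 16.23
eef_pos: [511.3, 33.6, 244.2]
eef_rot: [3.14, 0.009, 0.22]
wrist_force: [0.3, -0.3, -0.7]
finger_gap: 66.9
[511.3  33.6 244.2] [179.93   0.5   12.63] F [ 0.3 -0.3 -0.7] t 16.23 gap 66.9
cradle [([560.5, 30.2, 13.9], 0.67)]
   rect@z 12 ((541.6220703125, 33.908607482910156), (149.25439453125, 164.03941345214844), 12.546219825744629) conf 0.65 u 200 318 v 89 194
bottle [([694.0, -192.0, 46.0], 0.59)]
cup [([629.0, 194.0, 17.0], 0.56)]
```

View pics/w6c.png

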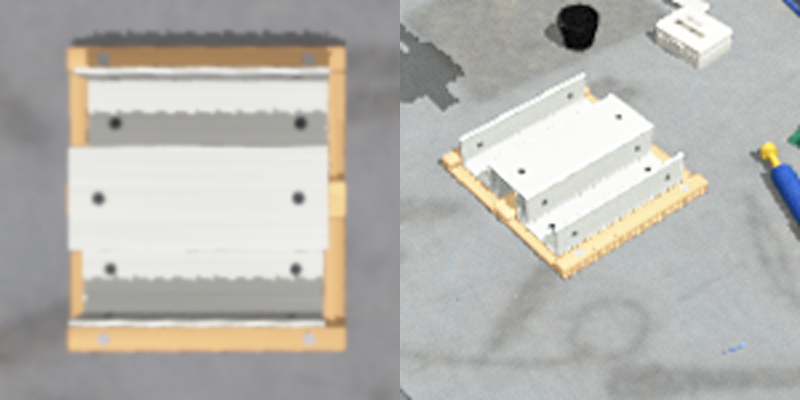

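The final view shows the top channel within 1 mm of centre, square, with one leg inside each laid channel. The laid channels are within about 2 mm of centre lengthwise. The bottle and loupe are where they were.

```bash
python3 -c "
from cell import manip
print(manip.sign_off())"
```

```text
the job is handed in; nothing more can be done
None
```

I packed all three channels in the order asked and handed the job in at about 16 s of the 59 s allowed. The hand-in reported no verdict.

- **Empty bay:** The open-up channel lies flat between the strips, about 79 mm from the one already there and parallel to it.
- **Top channel:** The open-down channel sits over those two, with one leg in each. It made contact at the height where it should rest fully home, within measurement error. In the last picture it looks level and square to the cradle, within about 1 mm of centre both ways.
- **Centring along the cradle:** The original channel is about +1 mm from centre and the newly laid one about −1.7 mm. I left both as they were.
- **Bottle and loupe:** Their last detected positions match the first ones to within about 3 mm, which is within the detector's error.

**What disagreed:** Both descents to pick up a channel drifted 4–6 mm sideways, so the jaws nudged each channel slightly before gripping it. I corrected for this before placing. One slanted wrist view put the newly laid channel about 2 mm off in y, but a straighter view showed both laid channels where they should be.

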